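Line up the samples by height

TASK

Line up the samples on the row of four round rubber pads in order of height, each upright and centred on its own pad: the pair of black cuvettes on the pad next to the upright steel post, then the small, the medium and the large bottle, so that the tallest stands farthest from the post. Lift the two cuvettes together in one grasp and set them down side by side on their pad, without ever parting them, and do not tip anything over.

Things in the scene. Friction and masses are not known exactly. Their poses are not given: they have to be found in the camera images.
- bottle_small: the shortest bottle: loose amber glass sample bottle with a white screw cap, 58 mm tall in all: straight round body 32 mm in diameter up to 36 mm, then a sloping shoulder of 8 mm and the cap, 23.8 mm in diameter, to the top. About 45 g. Stands upright on the bench; origin at the centre of its underside, z up.
- bottle_medium: the middle bottle: loose amber glass sample bottle with a white screw cap, 76 mm tall in all: straight round body 40 mm in diameter up to 52 mm, then a sloping shoulder of 8 mm and the cap, 28.8 mm in diameter, to the top. About 80 g. Stands upright on the bench; origin at the centre of its underside, z up.
- bottle_large: the tallest bottle: loose amber glass sample bottle with a white screw cap, 96 mm tall in all: straight round body 50 mm in diameter up to 70 mm, then a sloping shoulder of 8 mm and the cap, 35 mm in diameter, to the top. About 150 g. Stands upright on the bench; origin at the centre of its underside, z up.
- cuvette_a: one of twin cuvettes: loose upright square black rod 12.5 x 12.5 x 36 mm with a 10.5 mm square white stopper on top (45 mm tall in all), 20 g. It stands face to face with cuvette_b, gap about 1 mm: together 26 x 12.5 mm. Origin at the centre of its underside, z up; the pair's long direction is the line through the two origins (the y axis of either).
- cuvette_b: one of twin cuvettes: loose upright square black rod 12.5 x 12.5 x 36 mm with a 10.5 mm square white stopper on top (45 mm tall in all), 20 g. It stands face to face with cuvette_a, gap about 1 mm: together 26 x 12.5 mm. Origin at the centre of its underside, z up; the pair's long direction is the line through the two origins (the y axis of either).
- pad1: fixed round black rubber pad, 70 mm in diameter, 3 mm thick, one of four in a row about 80 mm apart on an aluminium strip (90 x 400 mm, 6 mm thick); an end pad, next to pad2. Origin at the centre of the pad's underside, on the strip; its top is 3 mm above the origin, 9 mm above the bench.
- pad2: fixed round black rubber pad, 70 mm in diameter, 3 mm thick, one of four in a row about 80 mm apart on an aluminium strip (90 x 400 mm, 6 mm thick); between pad1 and pad3. Origin at the centre of the pad's underside, on the strip; its top is 3 mm above the origin, 9 mm above the bench.
- pad3: fixed round black rubber pad, 70 mm in diameter, 3 mm thick, one of four in a row about 80 mm apart on an aluminium strip (90 x 400 mm, 6 mm thick); between pad2 and pad4. Origin at the centre of the pad's underside, on the strip; its top is 3 mm above the origin, 9 mm above the bench.
- pad4: fixed round black rubber pad, 70 mm in diameter, 3 mm thick, one of four in a row about 80 mm apart on an aluminium strip (90 x 400 mm, 6 mm thick); the other end pad, next to pad3. Origin at the centre of the pad's underside, on the strip; its top is 3 mm above the origin, 9 mm above the bench.
- post: fixed upright dark steel post, 18 mm in diameter and 45 mm tall, on the strip at one end of the row of pads, about 58 mm from the centre of the nearest pad. It may be at either end of the row (beside pad1 or beside pad4; the other end has only a small flat screw head). Origin at the centre of its underside.

How it is judged (in metres and radians):
On the way:
1. both cuvettes are lifted clear of the bench together (both more than 20 mm up at once) (height (world z) of each of cuvette_a, cuvette_b above 0.02 m), for 0.1 s.
At the end, for the whole second after the job is handed in: Counted from the post: both cuvettes stand on the first pad (each within 20 mm of its centre, 25 mm of each other), the small, medium and large bottle on the second, third and fourth (within 13 mm of the centre). All rest on their pads, upright within 0.1 rad (((horizontal distance between post and pad1 below 0.1 m and horizontal distance between each of cuvette_a, cuvette_b and pad1 below 0.02 m and z of each of cuvette_a, cuvette_b in the frame of pad1 below 0.008 m and horizontal distance between bottle_small and pad2 below 0.013 m and z of bottle_small in the frame of pad2 below 0.008 m and horizontal distance between bottle_medium and pad3 below 0.013 m and z of bottle_medium in the frame of pad3 below 0.008 m and horizontal distance between bottle_large and pad4 below 0.013 m and z of bottle_large in the frame of pad4 below 0.008 m) or (horizontal distance between post and pad4 below 0.1 m and horizontal distance between each of cuvette_a, cuvette_b and pad4 below 0.02 m and z of each of cuvette_a, cuvette_b in the frame of pad4 below 0.008 m and horizontal distance between bottle_small and pad3 below 0.013 m and z of bottle_small in the frame of pad3 below 0.008 m and horizontal distance between bottle_medium and pad2 below 0.013 m and z of bottle_medium in the frame of pad2 below 0.008 m and horizontal distance between bottle_large and pad1 below 0.013 m and z of bottle_large in the frame of pad1 below 0.008 m)) and angle between each of bottle_small, bottle_medium, bottle_large, cuvette_a, cuvette_b's own z axis and vertical below 0.1 rad and linear speed of each of bottle_small, bottle_medium, bottle_large, cuvette_a, cuvette_b below 0.02 m/s and angular speed of each of bottle_small, bottle_medium, bottle_large, cuvette_a, cuvette_b below 0.2 rad/s and distance between cuvette_a and cuvette_b below 0.025 m); the robot touches nothing.
It fails at once if the two cuvettes are parted (centres more than 30 mm apart) (distance between cuvette_a and cuvette_b above 0.03 m).
It fails at once if a bottle or cuvette is tipped over (more than 0.7 rad) (angle between any of bottle_small, bottle_medium, bottle_large, cuvette_a, cuvette_b's own z axis and vertical above 0.7 rad).
It also fails if it takes over 104 s, if anything falls off the work surface, if the arm or the gripper's body presses on something with over 40 N, if the wrist force passes 120 N, or if a joint passes its speed limit or range.

ROBOT

A 6-joint arm with a two-finger parallel gripper is mounted at the origin on the work surface. World frame = base frame: x ahead of the robot, y to its left, z up, the work surface at z = 0. Lengths are in m, angles in degrees, forces in N, time in s.
With the tool pointing down it reaches from about 0.3 to 0.75 m from the base axis. Payload 8.5 kg.
Tool frame: the origin (TCP) lies at the very end of the fingers, on their centre line; the grasp point (between the pads) lies 19 mm behind it (env.hold_point_z is the distance from the TCP to the grasp point, in m); z points along the fingers, y is the line along which they close (so a half turn about z gives the same grasp; the last joint's range is limited). The gripper opens to 85 mm and grips with 20 to 120 N. Pads are 22 mm wide; open, the fingers measure 114 mm over their backs; the gripper's body (76 mm by 85 mm) begins 54 mm behind the grasp point. The pads swing forward as they close: fully open they stand 13 mm farther back than shut.
Start: joints at [-84.987, 21.807, 74.336, -0, 83.858, -12.336], TCP at [0.164, -0.525, 0.202] pointing down, gripper open.
Joint ranges: [-178.18, 178.18], [-50.72, 133.34], [12.68, 142.11], [-81.47, 261.47], [9.98, 163.14], [-165.26, 165.26]. Speed limits (degrees/s): [136.94, 136.94, 180, 180, 180, 180].

INTERFACE

Orientations are given as a 3x3 rotation matrix whose columns are the frame's x, y, z axes.
In Python, from rig import env, optics gives the robot as it stands.
- The arm moves only by the shell command python3 -m jog 'ROWS' [OPENING] [FORCE]. ROWS is JSON, a list of rows, each an object with "linear": the shift along the tool's x, y, z in units of 40 mm (1.0 is 40 mm), a list of three; "roll": the turn about the tool's z in units of 5 degrees (1.0 is 5 degrees). A call has 1 to 12 rows; each row shifts and turns the commanded pose from where the row before left it, along the tool's axes as they then stand; what a row does not reach is not made up. A row lasts 1/12 s, in which the tool goes at most 41.7 mm and 7.16 degrees, less where a joint would pass 70% of its speed; a pose out of reach is approached as far as the arm can. A call is refused whole if a number of a shift passes 1 or a number of a turn 1, either way. A call with a gripper value outside its range is refused whole. OPENING is the opening, from -1 (shut) to 1 (fully open), set as the call begins (- or left out, the last holds). The fingers move at their own pace and stop on an object; FORCE is the grip in N (left out, the last holds). Time passes only in rows, so rows that do not move let the fingers close. It gives the time, the measured TCP pose, the force, the opening and the grip force at its end, in the units of the state.
- env.observe(): the state, without advancing time (a new reading comes with each control period).
- optics.get_image(name): name is "scene" or "side" or "wrist"; returns the picture (384x512x3 uint8, red, green, blue); there is no depth.
- optics.calibration(name): a dict with "fov_y" (degrees; the focal length in pixels is half the picture's height over the tangent of half this angle, whatever the lens; pixels are square), "cx", "cy" (the principal point, pixels), "D" ([k1, k2, p1, p2, k3] as OpenCV has them; the pictures are not rectified), "T" (4x4, takes a point from camera to world coordinates). Camera axes: x right, y down, z forward; pixel columns grow to the right and rows downward; lengths in m; the calibration is good to about 2 mm. A picture is of the moment at which its call begins: read the wrist's pose just before it. calibration takes no time and is no camera call; for the wrist camera it gives the pose at the moment of the call.
- env.close_job(): hands the job in; it is judged then, once.
The state is a dict: "time_s": time; "q": joint angles; "qvel": joint speeds; "joint_efforts": joint torques, N m; "position": TCP position; "tool_rot": TCP orientation; "ft_force": force on the tool from outside, world axes, zero at the start; "wrist_torque": the same for the moment, N m; "grip_width": finger opening in m; "gripper_force": force on a finger pad.
Only numpy, scipy, OpenCV 4.12 (cv2) and the standard library are available. Lean on these libraries where they do the work, as an engineer would, in place of code of your own. Each camera call takes 0.05 s, during which the arm holds its last target. There are 200 camera calls.

## Working session

There is one attempt and no reset: what is moved stays moved. The work goes in short steps, Python scripts to look and compute and a shell command to move; the robot and the scene stay as the last step left them, time stands still between calls to the robot, and variables do not carry over. Pictures are saved under pics/ and viewed, at most 14 in all, crops included, and the job is handed in when it is done.

```bash
mkdir -p pics; ls
python3 - <<'E'
from rig import env, optics
import cv2,numpy as np
s=env.observe();print(s['time_s'],s['position'],s['tool_rot'],s['grip_width'],env.hold_point_z)
for n in("scene","side","wrist"):
    c=optics.calibration(n);print(n,c['fov_y'],c['cx'],c['cy'],c['D'],np.round(c['T'],3).tolist())
    cv2.imwrite(f"pics/{n}0.png",optics.get_image(n)[:,:,::-1])
E
```

```text
pics
0.0 [ 0.16397772 -0.52461075  0.20129089] [[ 9.54497272e-01  2.98219622e-01 -1.19932448e-04]
 [ 2.98219452e-01 -9.54496115e-01  1.52456479e-03]
 [ 3.40180077e-04 -1.49095912e-03 -9.99998831e-01]] 0.08483812154006715 0.0187
scene 57.04356219626132 256.95130831022885 183.46507282012374 [-0.11126417  0.          0.          0.          0.        ] [[0.811, 0.448, -0.377, 0.801], [0.585, -0.603, 0.542, -0.33], [0.015, -0.66, -0.751, 0.524], [0.0, 0.0, 0.0, 1.0]]
side 56.51241084616614 250.9695941019051 189.0570776923081 [-0.03368203  0.          0.          0.          0.        ] [[-0.914, -0.248, 0.322, 0.348], [-0.406, 0.559, -0.722, 0.464], [-0.001, -0.791, -0.612, 0.446], [0.0, 0.0, 0.0, 1.0]]
wrist 63.04416751801376 253.75068527839633 191.28362630990742 [-0.00065127  0.          0.          0.          0.        ] [[0.297, -0.916, -0.27, 0.233], [-0.955, -0.285, -0.084, -0.503], [-0.001, 0.283, -0.959, 0.374], [0.0, 0.0, 0.0, 1.0]]
```

View pics/scene0.png

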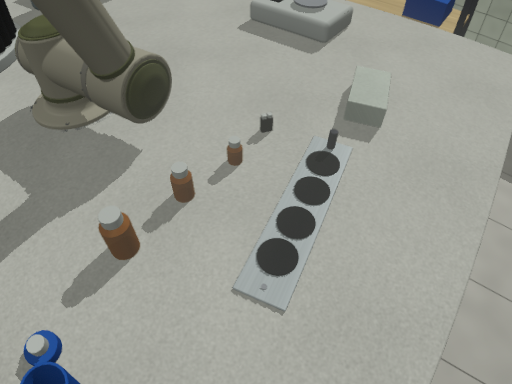

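View pics/side0.png

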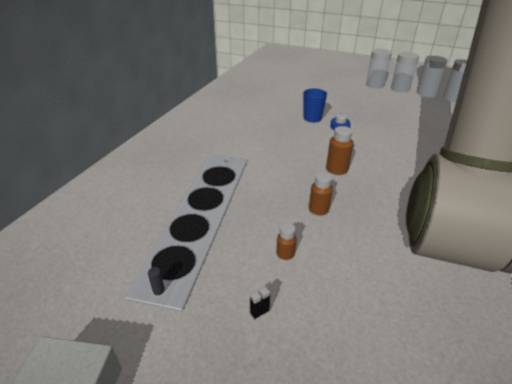

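View pics/wrist0.png

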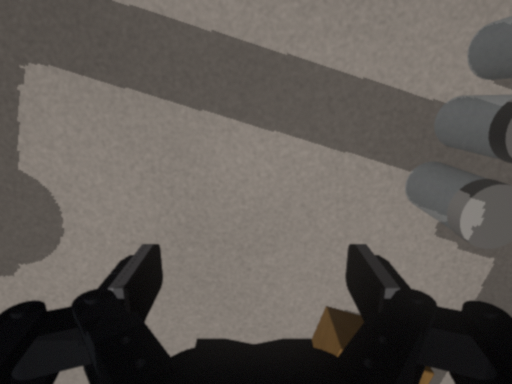

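The scene picture shows the post at (333,138) beside the upper pad. Pads are at about (322,162), (312,190), (296,222) and (277,257), with bottles at (235,152), (182,184) and (121,233), and cuvettes at (266,123). The side picture agrees: post (155,280), cuvettes (260,302), bottles (287,243), (320,196), (340,152). The wrist does not see the samples yet.

```bash
cat > h.py <<'E'
from rig import env, optics
import cv2,numpy as np
def K(c):
    f=192/np.tan(np.radians(c['fov_y']/2)); return np.array([[f,0,c['cx']],[0,f,c['cy']],[0,0,1.]])
def ray(c,p):
    u=cv2.undistortPoints(np.array(p,float).reshape(-1,1,2),K(c),np.array(c['D'])).reshape(-1,2)
    T=np.array(c['T']); return T[:3,3],np.c_[u,np.ones(len(u))]@T[:3,:3].T
def plane(c,p,z):
    o,d=ray(c,p); return o+d*((z-o[2])/d[:,2])[:,None]
def two(c1,p1,c2,p2):
    A=[];b=[];
    for c,p in((c1,p1),(c2,p2)):
        o,d=ray(c,[p]); d=d[0]/np.linalg.norm(d[0]); M=np.eye(3)-np.outer(d,d); A.append(M); b.append(M@o)
    x=np.linalg.lstsq(np.vstack(A),np.hstack(b),rcond=None)[0]
    return x,np.linalg.norm(np.vstack(A)@x-np.hstack(b))
def blobs(m,lo,hi):
    n,l,s,c=cv2.connectedComponentsWithStats(m.astype(np.uint8))
    return [(i,s[i,4],c[i],s[i,:4]) for i in range(1,n) if lo<=s[i,4]<=hi],l
def tomove(p,pos,R):  # world displacement -> tool units
    return np.asarray(R).T@(np.asarray(p)-pos)/0.04
E
python3 - <<'E'
from h import *
for n in("scene","side"):
    c=optics.calibration(n); im=cv2.imread(f"pics/{n}0.png"); h=cv2.cvtColor(im,cv2.COLOR_BGR2HSV)
    print(n)
    b,l=blobs((h[...,2]<70),60,3000)
    for i,a,ce,bb in b: print(' dark',a,ce.round(1),bb,plane(c,[ce],.009).round(4)[0,:2])
    b,l=blobs((h[...,0]<20)&(h[...,1]>120)&(h[...,2]>60),60,3000)
    for i,a,ce,bb in b: print(' amber',a,ce.round(1),bb,[plane(c,[ce],z).round(4)[0,:2] for z in (.018,.026,.035)])
a=cv2.imread("pics/scene0.png")[90:180,220:350];b=cv2.imread("pics/side0.png")[270:330,230:300]
cv2.imwrite("pics/crop1.png",np.hstack([cv2.resize(a,(520,360),interpolation=0),cv2.resize(b,(280,360),interpolation=0)]))
E
```

```text
scene
 dark 556 [ 5.5 26.9] [ 0  0 16 53] [-0.6439  0.1111]
 dark 865 [73.  40.7] [ 21   0 113  81] [-0.2929  0.1848]
 dark 393 [465.3  16.6] [454   0  24  36] [0.687  1.2259]
 dark 1796 [146.3  91.7] [125  60  45  59] [0.1326 0.126 ]
 dark 247 [68.  96.3] [43 81 49 23] [-0.0239 -0.0066]
 dark 132 [266.  124.8] [261 118  11  14] [0.4546 0.1983]
 dark 105 [331.5 140.4] [327 132  10  17] [0.6002 0.2415]
 dark 609 [322.6 163.2] [307 151  32  25] [0.6184 0.1673]
 dark 769 [311.7 190.4] [295 177  35  28] [0.6372 0.0898]
 dark 954 [295.6 222.3] [277 207  38  32] [0.6513 0.0081]
 dark 1184 [277.  256.6] [257 239  41  37] [ 0.6631 -0.0689]
 amber 298 [117.6 229.4] [ 99 213  40  32] [array([ 0.4153, -0.1944]), array([ 0.4214, -0.1965]), array([ 0.4283, -0.1989])]
side
 dark 461 [ 6.6 19.3] [ 0  0 27 59] [ 2.4452 -0.9094]
 dark 171 [41.6  3.9] [28  0 29 13] [ 2.6253 -1.2997]
 dark 84 [71.1  6.1] [61  0 21 15] [ 2.3713 -1.3074]
 dark 1056 [463.9  88.3] [440   0  50 163] [ 0.1678 -0.8118]
 dark 1688 [420.5 203. ] [406 155  32  98] [ 0.2639 -0.1426]
 dark 478 [218.4 175.9] [203 167  32  19] [ 0.6592 -0.0648]
 dark 613 [205.  198.5] [188 188  35  22] [0.6475 0.012 ]
 dark 818 [189.  227.6] [170 215  39  27] [0.633 0.094]
 dark 1379 [170.1 266. ] [149 246  46  49] [0.6142 0.1802]
 dark 291 [259.5 306.9] [250 296  20  23] [0.4575 0.191 ]
 amber 695 [339.  156.4] [327 138  26  36] [array([ 0.443 , -0.2283]), array([ 0.4413, -0.2153]), array([ 0.4393, -0.2007])]
 amber 511 [319.9 199.9] [310 184  23  31] [array([ 0.4412, -0.0627]), array([ 0.4395, -0.0528]), array([ 0.4376, -0.0417])]
 amber 338 [285.7 247.6] [277 236  19  23] [array([0.4595, 0.078 ]), array([0.4574, 0.0852]), array([0.4551, 0.0934])]
```

View pics/crop1.png

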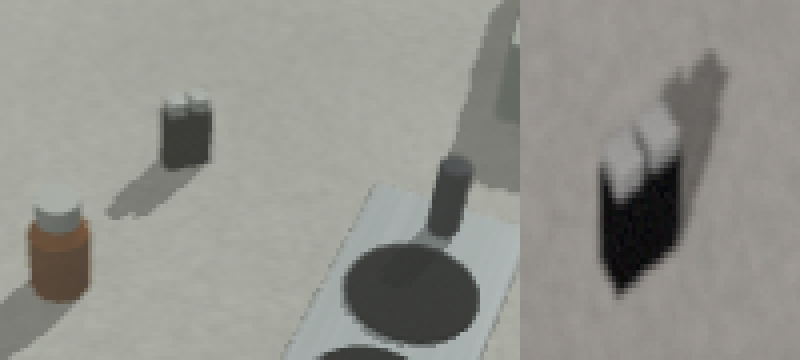

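The crop shows the two white stoppers side by side at about scene px (264,115) and (270,114), with the post to the right. Next I move above the workspace for a wrist view.

```bash
python3 -m jog '[{"linear":[0,0,-0.2],"roll":-1},{"linear":[0,0,-0.2],"roll":-1},{"linear":[0,0,-0.2],"roll":-1},{"linear":[0,0,-0.2],"roll":-1},{"linear":[0,0,-0.2],"roll":-1},{"linear":[0,0,-0.2],"roll":-1},{"linear":[0,0,0],"roll":-1},{"linear":[0,0,0],"roll":-1},{"linear":[0,0,0],"roll":-1},{"linear":[0,0,0],"roll":-1},{"linear":[0,0,0],"roll":-1},{"linear":[0,0,0],"roll":-1}]' 1
python3 -m jog '[{"linear":[0,0,0],"roll":-1},{"linear":[0,0,0],"roll":-1},{"linear":[0,0,0],"roll":-1},{"linear":[0,0,0],"roll":-1},{"linear":[0,0,0],"roll":-0.4},{"linear":[0.6,0.5,0],"roll":0},{"linear":[0.7,0.6,0],"roll":0},{"linear":[0.7,0.6,0],"roll":0},{"linear":[0.7,0.6,0],"roll":0},{"linear":[0.7,0.6,0],"roll":0},{"linear":[0.7,0.6,0],"roll":0},{"linear":[0.7,0.6,0],"roll":0}]'
python3 -m jog '[{"linear":[0.7,0.6,0],"roll":0},{"linear":[0.7,0.6,0],"roll":0},{"linear":[0.7,0.6,0],"roll":0},{"linear":[0.7,0.6,0],"roll":0},{"linear":[0.7,0.6,0],"roll":0},{"linear":[0.7,0.6,0],"roll":0},{"linear":[0.7,0.6,0],"roll":0},{"linear":[0.7,0.5,0],"roll":0},{"linear":[0.7,0.5,0],"roll":0},{"linear":[0.7,0.5,0],"roll":0},{"linear":[0.7,0.2,0],"roll":0},{"linear":[0.6,0.2,0],"roll":0}]'
python3 -m jog '[{"linear":[0,0,0],"roll":0},{"linear":[0,0,0],"roll":0},{"linear":[0,0,0],"roll":0}]'
python3 - <<'E'
from h import *
s=env.observe();print(s['time_s'],s['position'],s['tool_rot'],s['q'])
cv2.imwrite("pics/w1.png",optics.get_image("wrist")[:,:,::-1])
import json;c=optics.calibration("wrist");c={k:np.array(v).tolist() for k,v in c.items()};json.dump(c,open("w1.json","w"));print(np.round(c['T'],3))
E
```

```text
time_s: 1.15
position: [0.164, -0.5248, 0.2496]
tool_rot: [[0.215, 0.977, -0.0], [0.977, -0.215, 0.001], [0.001, -0.0, -1.0]]
ft_force: [-0.2, 0.5, -0.2]
grip_width: 0.0849
gripper_force: 0.0
time_s: 2.15
position: [0.2951, -0.3071, 0.2498]
tool_rot: [[-0.162, 0.987, -0.0], [0.987, 0.162, 0.0], [0.0, -0.0, -1.0]]
ft_force: [0.9, -0.6, -0.2]
grip_width: 0.0854
gripper_force: 0.0
time_s: 3.15
position: [0.4816, 0.0604, 0.2495]
tool_rot: [[-0.163, 0.987, -0.001], [0.987, 0.163, 0.0], [0.0, -0.001, -1.0]]
ft_force: [0.2, -0.6, -0.5]
grip_width: 0.0857
gripper_force: 0.0
time_s: 3.4
position: [0.4813, 0.058, 0.2498]
tool_rot: [[-0.163, 0.987, -0.0], [0.987, 0.163, -0.0], [-0.0, -0.0, -1.0]]
ft_force: [0.4, 1.0, 0.6]
grip_width: 0.0855
gripper_force: 0.0
3.4 [0.48131761 0.05799354 0.24975586] [[-1.62535115e-01  9.86702654e-01 -4.57717441e-04]
 [ 9.86702751e-01  1.62535035e-01 -2.07017104e-04]
 [-1.29869206e-04 -4.85278607e-04 -9.99999874e-01]] [-7.14680998e+00  1.33258165e+01  7.88233236e+01 -1.50421362e-02
  8.78754058e+01 -1.65003215e+01]
[[ 0.987  0.154  0.046  0.47 ]
 [ 0.161 -0.946 -0.28   0.129]
 [ 0.     0.284 -0.959  0.422]
 [ 0.     0.     0.     1.   ]]
```

View pics/w1.png

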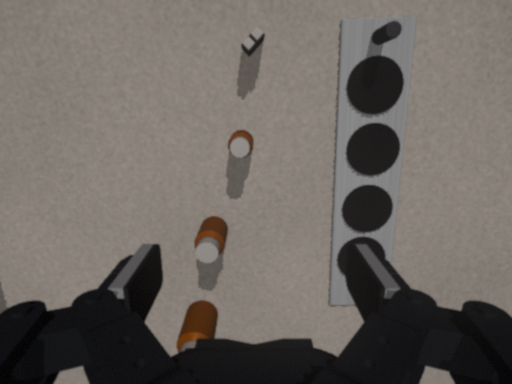

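The wrist view shows everything: cuvettes with stoppers near (253,41), the small cap at (240,147) and the medium cap at (207,249). The large body is at (200,320) with its cap hidden, and the pads are at (375,85), (373,149), (367,208) and (361,260). The post is at (390,30).

Run:
```python
from h import *
import json
c=json.load(open("w1.json"));im=cv2.imread("pics/w1.png");h=cv2.cvtColor(im,cv2.COLOR_BGR2HSV)
m=(h[...,2]<60);m[:,:330]=0
b,l=blobs(m,500,6000)
for i,a,ce,bb in b:
    ct=max(cv2.findContours((l==i).astype(np.uint8),0,1)[0],key=cv2.contourArea)
    w=plane(c,ct.reshape(-1,2).astype(float),.009)[:,:2].astype(np.float32)
    (x,y),r=cv2.minEnclosingCircle(w); print('pad',a,bb,w.mean(0),x,y,r)
# caps
g=(h[...,1]<25)&(h[...,2]>130);g[:,320:]=0;g[300:]=0
b,l=blobs(g,30,3000)
for i,a,ce,bb in b:print('white',a,ce.round(1),bb,[plane(c,[ce],z)[0,:2].round(4) for z in(.045,.058,.076)])
print(h[147,240],h[249,207],h[38,258],h[45,248],h[100,150])
# stopper + rods
m=(h[...,2]<60);m[:,:230]=0;m[:,280:]=0;m[90:]=0
ys,xs=np.where(m);print(len(xs),cv2.minAreaRect(np.c_[xs,ys].astype(np.float32)))
cv2.imwrite("pics/crop2.png",cv2.resize(im[20:70,225:295],None,fx=8,fy=8,interpolation=0))
```

```text
pad 2528 [347  56  56  58] [0.61654854 0.16908138] 0.6164433360099792 0.16861693561077118 0.03480200096964836
pad 2110 [347 124  52  51] [0.63535655 0.09062199] 0.6355399489402771 0.0902312844991684 0.03454245626926422
pad 1783 [343 185  49  47] [0.6499131  0.00849971] 0.6496210694313049 0.00823586992919445 0.03462851047515869
white 80 [256.6  31.6] [251  26  12  12] [array([0.4617, 0.1984]), array([0.462, 0.196]), array([0.4623, 0.1927])]
white 71 [247.8  41.9] [243  37  10  11] [array([0.4538, 0.1868]), array([0.4544, 0.1848]), array([0.4551, 0.182 ])]
white 269 [239.4 147. ] [231 138  18  19] [array([0.4618, 0.0707]), array([0.4621, 0.0727]), array([0.4625, 0.0755])]
white 335 [206.  252.1] [195 243  22  19] [array([ 0.4386, -0.0752]), array([ 0.4397, -0.0681]), array([ 0.4412, -0.0584])]
[ 20  16 143] [ 13  16 142] [ 13  17 108] [ 13  16 143] [ 16  27 141]
133 ((252.58274841308594, 42.40690612792969), (12.373777389526367, 24.913646697998047), 41.633541107177734)
```

View pics/crop2.png

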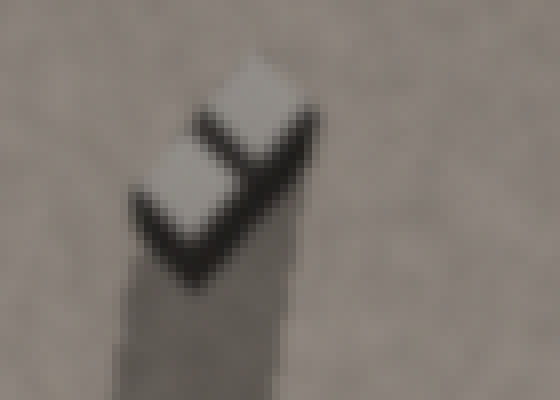

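The pair is centred near (0.458, 0.1926) with its long axis at 55.7°. The stopper spacing comes out at 14.0 mm against 13.5 expected, which is a good match. I rotate, go above it and look again before descending.

```bash
python3 -m jog '[{"linear":[0,0,0],"roll":-1},{"linear":[0,0,0],"roll":-1},{"linear":[0,0,0],"roll":-1},{"linear":[0,0,0],"roll":-1},{"linear":[0,0,0],"roll":-1},{"linear":[0,0,0],"roll":-1},{"linear":[0,0,0],"roll":-1},{"linear":[0,0,0],"roll":-1},{"linear":[0,0,0],"roll":-1},{"linear":[0,0,0],"roll":-0.3}]'
python3 -m jog '[{"linear":[0.6,0.6,0],"roll":0},{"linear":[0.6,0.6,0],"roll":0},{"linear":[0.6,0.6,0],"roll":0},{"linear":[0.58,0.65,0],"roll":0},{"linear":[0,0,0.8],"roll":0},{"linear":[0,0,0.7],"roll":0},{"linear":[0,0,0.5],"roll":0},{"linear":[0,0,0],"roll":0},{"linear":[0,0,0],"roll":0}]'
python3 - <<'E'
from h import *
s=env.observe();c=optics.calibration("wrist");im=optics.get_image("wrist")[:,:,::-1].copy()
print(s['position'],s['q'])
h=cv2.cvtColor(im,cv2.COLOR_BGR2HSV);
g=(h[...,1]<25)&(h[...,2]>125);b,l=blobs(g,30,3000)
for i,a,ce,bb in b:
    print('white',a,ce.round(1),bb,plane(c,[ce],.045)[0,:2].round(4))
cv2.imwrite("pics/w2.png",im)
E
```

```text
time_s: 4.28
position: [0.4814, 0.0572, 0.25]
tool_rot: [[-0.829, 0.559, -0.0], [0.559, 0.829, -0.0], [-0.0, -0.0, -1.0]]
ft_force: [-1.5, -0.6, 0.6]
grip_width: 0.0851
gripper_force: 0.0
time_s: 5.03
position: [0.4578, 0.1921, 0.17]
tool_rot: [[-0.827, 0.563, -0.001], [0.563, 0.827, -0.0], [0.001, -0.001, -1.0]]
ft_force: [-0.9, 0.6, 0.7]
grip_width: 0.0856
gripper_force: 0.0
[0.45783432 0.19205514 0.17002916] [ 9.06921261e+00  1.80763260e+01  8.57341100e+01 -2.68746228e-03
  7.62576456e+01 -4.66962374e+01]
white 2209 [494.4 200.2] [461 144  51 107] [0.6138 0.3762]
white 74 [247.3 174.9] [243 171   9   9] [0.4537 0.1871]
white 87 [261.  175.4] [257 171   9  10] [0.4616 0.1978]
white 33 [343.5 231. ] [337 227  12  10] [0.5581 0.2353]
white 154 [161.2 245.1] [149 238  20  20] [0.465  0.0701]
white 42 [263.9 292.7] [255 285  19  15] [0.5728 0.1269]
white 55 [272.1 291.6] [264 285  16  14] [0.5768 0.1351]
white 58 [220.6 322.8] [206 310  28  26] [0.5779 0.0646]
white 80 [226.6 324.6] [214 313  26  23] [0.5837 0.0688]
```

View pics/w2.png

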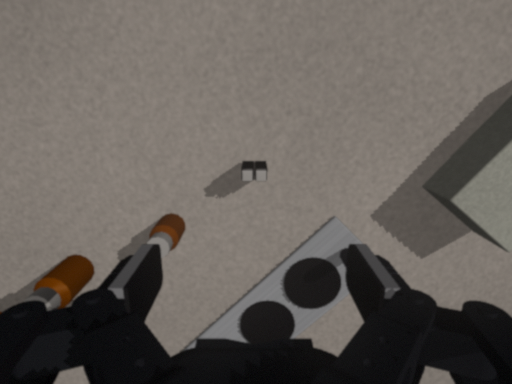

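The wrist view shows the pair centred between the fingers, with its stoppers at (247,175) and (261,175). I go down and grip.

```bash
python3 -m jog '[{"linear":[0,0,0.8],"roll":0},{"linear":[0,0,0.8],"roll":0},{"linear":[0,0,0.8],"roll":0},{"linear":[0,0,0.7],"roll":0},{"linear":[0,0,0.5],"roll":0},{"linear":[0,0,0.3],"roll":0},{"linear":[0,0,0.15],"roll":0},{"linear":[0,0,0],"roll":0},{"linear":[0,0,0],"roll":0}]'
python3 -m jog '[{"linear":[0,0,0],"roll":0},{"linear":[0,0,0],"roll":0},{"linear":[0,0,0],"roll":0},{"linear":[0,0,0],"roll":0},{"linear":[0,0,0],"roll":0},{"linear":[0,0,0],"roll":0},{"linear":[0,0,0],"roll":0},{"linear":[0,0,0],"roll":0},{"linear":[0,0,0],"roll":0},{"linear":[0,0,0],"roll":0},{"linear":[0,0,0],"roll":0},{"linear":[0,0,0],"roll":0}]' -1 35
```

```text
time_s: 5.83
position: [0.4588, 0.1929, 0.0091]
tool_rot: [[-0.827, 0.562, 0.002], [0.562, 0.827, 0.0], [-0.002, 0.002, -1.0]]
ft_force: [-0.4, -0.3, 0.6]
grip_width: 0.0854
gripper_force: 0.0
time_s: 6.83
position: [0.4584, 0.193, 0.0089]
tool_rot: [[-0.828, 0.561, 0.002], [0.561, 0.828, 0.0], [-0.002, 0.001, -1.0]]
ft_force: [-0.3, -1.1, 9.3]
grip_width: 0.0194
gripper_force: 34.2
```

Run:
```python
from h import *
w=optics.get_image("wrist")[:,:,::-1];s=optics.get_image("side")[:,:,::-1]
a=cv2.resize(w[100:300,150:350],(400,400));b=cv2.resize(s[240:340,210:310],(400,400))
cv2.imwrite("pics/g1.png",np.hstack([a,b]));o=env.observe();print(o['grip_width'],o['ft_force'],o['gripper_force'])
```

```text
0.01959227919162832 [-0.74421595 -0.56853502  9.36948482] 34.155093734152615
```

View pics/g1.png

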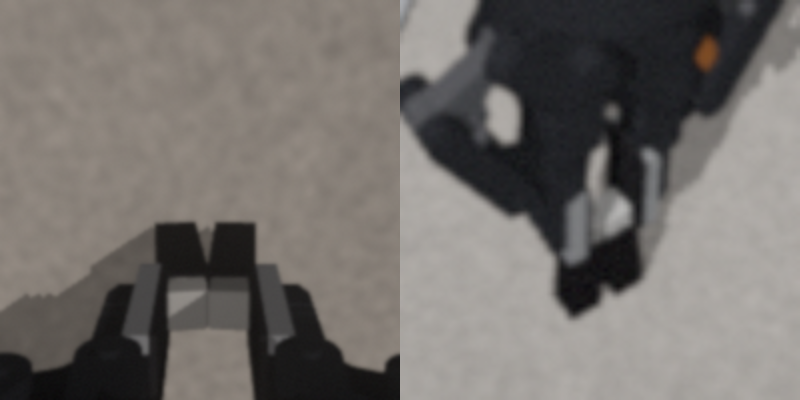

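The picture shows the pads only pinching the stopper tops, so the rods splay slightly at the bottom. The grasp is too high. I open partly, lower and look again.

```bash
python3 -m jog '[{"linear":[0,0,0],"roll":0},{"linear":[0,0,0],"roll":0},{"linear":[0,0,0],"roll":0},{"linear":[0,0,0],"roll":0},{"linear":[0,0,0],"roll":0},{"linear":[0,0,0],"roll":0},{"linear":[0,0,0],"roll":0},{"linear":[0,0,0],"roll":0}]' 0.1
python3 -m jog '[{"linear":[0,0,0.05],"roll":0},{"linear":[0,0,0.05],"roll":0},{"linear":[0,0,0.05],"roll":0},{"linear":[0,0,0],"roll":0},{"linear":[0,0,0],"roll":0}]'
python3 - <<'E'
from h import *
w=optics.get_image("wrist")[:,:,::-1];s=optics.get_image("side")[:,:,::-1]
a=cv2.resize(w[100:300,150:350],(400,400));b=cv2.resize(s[240:340,210:310],(400,400))
cv2.imwrite("pics/g2.png",np.hstack([a,b]))
E
```

```text
time_s: 7.6
position: [0.4577, 0.1929, 0.0079]
tool_rot: [[-0.828, 0.561, -0.0], [0.561, 0.828, 0.0], [0.0, -0.0, -1.0]]
ft_force: [0.0, 0.4, 0.7]
grip_width: 0.0471
gripper_force: 0.0
time_s: 8.02
position: [0.4576, 0.1929, 0.0017]
tool_rot: [[-0.828, 0.561, -0.0], [0.561, 0.828, -0.0], [0.0, -0.0, -1.0]]
ft_force: [-0.2, -0.7, 0.3]
grip_width: 0.0471
gripper_force: 0.0
```

View pics/g2.png

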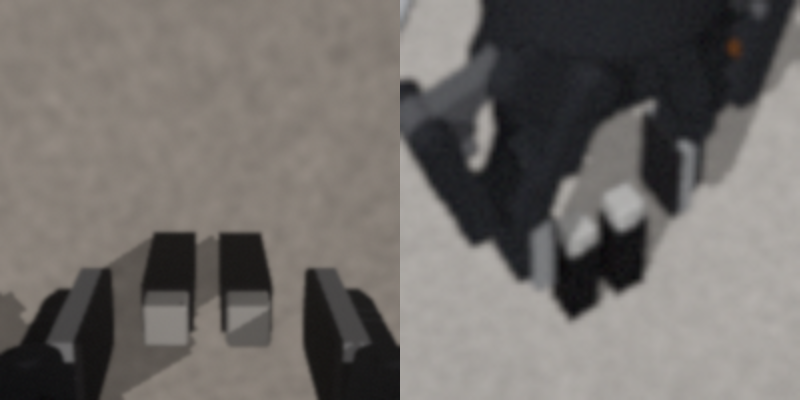

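The rods stand upright again, now about 6 mm apart, inside the fingers. I check the true finger-tip height before closing.

Run:
```python
from h import *
c=optics.calibration("wrist");s=env.observe();p=s['position'];R=s['tool_rot']
for px,l in(((206,235),-.0235),((302.5,234),.0235)):
    o,d=ray(c,[px]);o=R.T@(o-p);d=R.T@d[0]
    for L in(l,-l): t=(L-o[1])/d[1];print(px,(o+t*d).round(4))
# stopper tops at z=.045
P=plane(c,[(150+166/2,100+323/2),(150+247/2,100+323/2)],.045);print(P,np.linalg.norm(P[0]-P[1]),((P[:,:]-p)@R).round(4))
```

```text
(206, 235) [ 0.0076 -0.0235 -0.0305]
(206, 235) [ 0.1361  0.0235 -0.3129]
(302.5, 234) [ 0.0094  0.0235 -0.0333]
(302.5, 234) [ 0.1351 -0.0235 -0.3117]
[[0.45230389 0.18502622 0.045     ]
 [0.46279049 0.20045838 0.045     ]] 0.01865797914149758 [[ 0.     -0.0096 -0.0431]
 [ 0.      0.0091 -0.0431]]
```

Run:
```python
from h import *
s=env.observe();p=s['position'];R=s['tool_rot']
def proj(n,X):
    c=optics.calibration(n);T=np.linalg.inv(c['T']);return cv2.projectPoints(np.array(X,float),cv2.Rodrigues(T[:3,:3])[0],T[:3,3],K(c),np.array(c['D']))[0].reshape(-1,2).round(1)
for L in(-.0235,.0235):
  for z in(-.005,-.015,-.025,-.035):
    X=[p+R@[x,L,z] for x in(-.011,.011)]
    print(L,z,(X[0][2]).round(3),'side',proj("side",X).tolist(),'wrist',proj("wrist",X).tolist())
w=optics.get_image("wrist")[:,:,::-1];sd=optics.get_image("side")[:,:,::-1]
cv2.imwrite("pics/g3.png",np.hstack([cv2.resize(w[220:320,170:340],(425,250)),cv2.resize(sd[270:340,225:300],(268,250))]))
```

```text
-0.0235 -0.005 0.007 side [[268.4, 295.7], [277.1, 306.9]] wrist [[213.8, 246.0], [212.3, 210.7]]
-0.0235 -0.015 0.017 side [[268.6, 291.5], [277.4, 302.7]] wrist [[211.6, 254.1], [210.0, 217.1]]
-0.0235 -0.025 0.027 side [[268.8, 287.2], [277.7, 298.4]] wrist [[209.1, 263.1], [207.3, 224.3]]
-0.0235 -0.035 0.037 side [[269.0, 282.7], [278.1, 293.9]] wrist [[206.3, 273.3], [204.3, 232.4]]
0.0235 -0.005 0.007 side [[240.5, 310.7], [248.7, 322.7]] wrist [[293.8, 245.9], [295.2, 210.7]]
0.0235 -0.015 0.017 side [[240.3, 306.5], [248.7, 318.6]] wrist [[296.0, 254.0], [297.5, 217.1]]
0.0235 -0.025 0.027 side [[240.2, 302.2], [248.6, 314.3]] wrist [[298.4, 263.1], [300.2, 224.2]]
0.0235 -0.035 0.037 side [[240.0, 297.8], [248.6, 310.0]] wrist [[301.2, 273.3], [303.2, 232.3]]
```

View pics/g3.png

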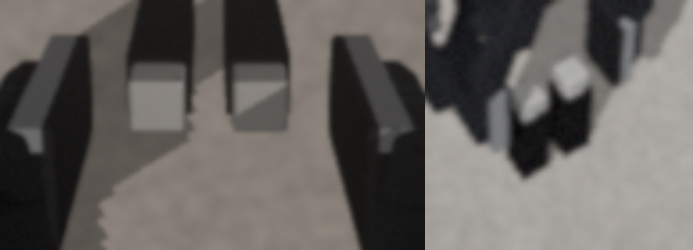

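The projected geometry in both cameras puts the visible finger ends at about z = 35 mm, some 30 mm above the nominal TCP. The stopper pinch agrees with this. I lower in small steps and watch the force.

```bash
for i in 1; do python3 -m jog '[{"linear":[0,0,0.1],"roll":0},{"linear":[0,0,0],"roll":0},{"linear":[0,0,0],"roll":0}]' | grep -E 'pos|ft'; done
python3 -m jog '[{"linear":[0,0,0.1],"roll":0},{"linear":[0,0,0],"roll":0},{"linear":[0,0,0],"roll":0}]' | grep -E 'pos|ft'
```

```text
position: [0.4575, 0.1929, -0.0023]
ft_force: [0.1, 0.1, 0.9]
position: [0.4575, 0.1929, -0.0063]
ft_force: [0.3, 0.2, -0.1]
```

```bash
python3 -m jog '[{"linear":[0,0,0.1],"roll":0},{"linear":[0,0,0.1],"roll":0},{"linear":[0,0,0],"roll":0},{"linear":[0,0,0],"roll":0}]' | grep -E 'pos|ft'
python3 - <<'E'
from h import *
w=optics.get_image("wrist")[:,:,::-1];sd=optics.get_image("side")[:,:,::-1]
cv2.imwrite("pics/g4.png",np.hstack([cv2.resize(w[200:320,170:340],(425,300)),cv2.resize(sd[260:340,220:305],(319,300))]))
E
```

```text
position: [0.4575, 0.1929, -0.0144]
ft_force: [0.1, -0.5, 0.9]
```

View pics/g4.png

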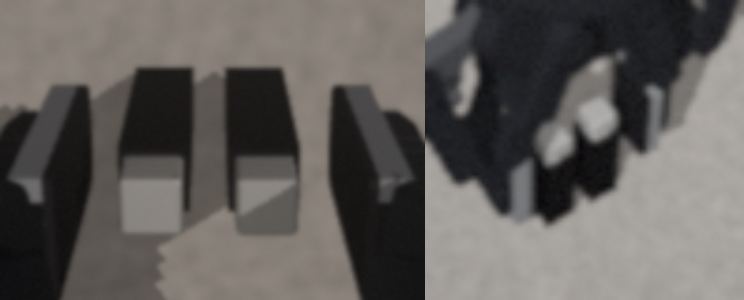

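The fingers now reach well down the rods. One more 4 mm, then I close gently.

```bash
python3 -m jog '[{"linear":[0,0,0.1],"roll":0},{"linear":[0,0,0],"roll":0},{"linear":[0,0,0],"roll":0}]' | grep -E 'pos|ft'
python3 -m jog '[{"linear":[0,0,0],"roll":0},{"linear":[0,0,0],"roll":0},{"linear":[0,0,0],"roll":0},{"linear":[0,0,0],"roll":0},{"linear":[0,0,0],"roll":0},{"linear":[0,0,0],"roll":0},{"linear":[0,0,0],"roll":0},{"linear":[0,0,0],"roll":0},{"linear":[0,0,0],"roll":0},{"linear":[0,0,0],"roll":0}]' -1 25
python3 - <<'E'
from h import *
w=optics.get_image("wrist")[:,:,::-1];sd=optics.get_image("side")[:,:,::-1]
cv2.imwrite("pics/g5.png",np.hstack([cv2.resize(w[200:320,170:340],(425,300)),cv2.resize(sd[260:340,220:305],(319,300))]))
E
```

```text
position: [0.4576, 0.1929, -0.0183]
ft_force: [0.6, -1.3, 0.7]
time_s: 10.23
position: [0.4578, 0.1929, -0.0179]
tool_rot: [[-0.828, 0.561, 0.0], [0.561, 0.828, 0.0], [-0.0, 0.0, -1.0]]
ft_force: [-0.9, -1.1, 3.7]
grip_width: 0.0246
gripper_force: 26.0
```

View pics/g5.png

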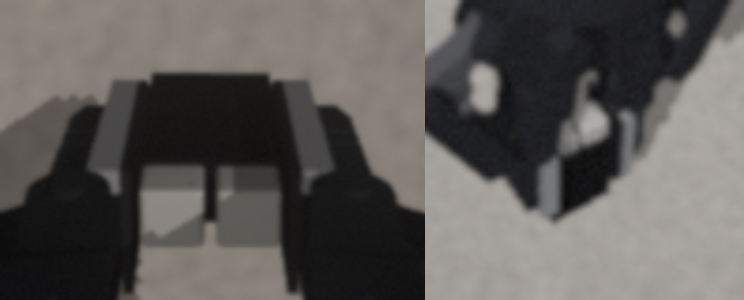

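The pair is now squeezed flat together at 24.6 mm. I lift, carry and rotate above the pad beside the post.

```bash
python3 -m jog '[{"linear":[0,0,0],"roll":0},{"linear":[0,0,0],"roll":0},{"linear":[0,0,-0.1],"roll":0},{"linear":[0,0,-0.2],"roll":0},{"linear":[0,0,-0.3],"roll":0},{"linear":[0,0,-0.4],"roll":0},{"linear":[0,0,-0.5],"roll":0},{"linear":[0,0,-0.5],"roll":0},{"linear":[0,0,-0.4],"roll":0},{"linear":[0,0,-0.1],"roll":0},{"linear":[0,0,0],"roll":0},{"linear":[0,0,0],"roll":0}]' -1 40
python3 -m jog '[{"linear":[-0.2,0.1,0],"roll":0},{"linear":[-0.4,0.2,0],"roll":0},{"linear":[-0.5,0.24,0],"roll":0},{"linear":[-0.5,0.24,0],"roll":0},{"linear":[-0.5,0.24,0],"roll":0},{"linear":[-0.5,0.24,0],"roll":0},{"linear":[-0.5,0.23,0],"roll":0},{"linear":[-0.35,0.16,0],"roll":0},{"linear":[-0.17,0.08,0],"roll":0}]' | grep -E 'pos|grip'
python3 -m jog '[{"linear":[0,0,0],"roll":0.7},{"linear":[0,0,0],"roll":0.8},{"linear":[0,0,0],"roll":0.8},{"linear":[0,0,0],"roll":0.8},{"linear":[0,0,0],"roll":0.8},{"linear":[0,0,0],"roll":0.8},{"linear":[0,0,0],"roll":0.8},{"linear":[0,0,0],"roll":0.8},{"linear":[0,0,0],"roll":0.8},{"linear":[0,0,0],"roll":0.8},{"linear":[0,0,0],"roll":0.7},{"linear":[0,0,0],"roll":0.3}]'
python3 - <<'E'
from h import *
env.observe()
w=optics.get_image("wrist")[:,:,::-1];sd=optics.get_image("scene")[:,:,::-1]
cv2.imwrite("pics/g6.png",np.hstack([w[:300],cv2.resize(sd[80:200,250:365],(288,300))]))
E
```

```text
time_s: 11.33
position: [0.4573, 0.1928, 0.0814]
tool_rot: [[-0.827, 0.561, -0.001], [0.561, 0.827, -0.0], [0.001, -0.001, -1.0]]
ft_force: [-0.5, 0.1, -1.1]
grip_width: 0.0244
gripper_force: 39.2
position: [0.6181, 0.168, 0.0802]
grip_width: 0.0238
gripper_force: 39.3
time_s: 13.08
position: [0.616, 0.1689, 0.0809]
tool_rot: [[-0.194, 0.981, -0.002], [0.981, 0.194, -0.0], [0.0, -0.002, -1.0]]
ft_force: [-0.1, 1.6, -0.2]
grip_width: 0.0238
gripper_force: 39.3
```

View pics/g6.png

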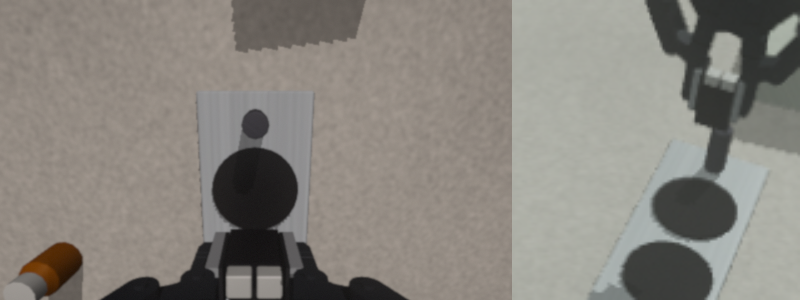

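Both cuvettes are held side by side, stoppers at (239,280) and (269,280). The pad is at (255,190), with the post behind it at (255,125). I check pad and pair positions numerically.

Run:
```python
from h import *
s=env.observe();c=optics.calibration("wrist");im=optics.get_image("wrist")[:,:,::-1].copy();h=cv2.cvtColor(im,cv2.COLOR_BGR2HSV)
print(s['position'])
print('pair',plane(c,[(238,281),(269,281)],.144).round(4))
m=h[...,2]<70;m[228:]=0;b,l=blobs(m,2000,9000)
for i,a,ce,bb in b:
    ct=max(cv2.findContours((l==i).astype(np.uint8),0,1)[0],key=cv2.contourArea).reshape(-1,2).astype(float)
    w=plane(c,ct[ct[:,1]<225],.009)[:,:2]
    A=np.c_[2*w,np.ones(len(w))];q=np.linalg.lstsq(A,(w**2).sum(1),rcond=None)[0];print('pad',bb,q[:2].round(4),np.sqrt(q[2]+q[0]**2+q[1]**2).round(4))
```

```text
[0.6159686  0.16887816 0.08103617]
pair [[0.6095 0.1702 0.144 ]
 [0.6216 0.1726 0.144 ]]
pad [212 147  85  81] [0.6164 0.1697] 0.0342
```

```bash
python3 -m jog '[{"linear":[0,0,0.2],"roll":0},{"linear":[0,0,0.4],"roll":0},{"linear":[0,0,0.5],"roll":0},{"linear":[0,0,0.5],"roll":0},{"linear":[0,0,0.3],"roll":0},{"linear":[0,0,0.15],"roll":0},{"linear":[0,0,0.1],"roll":0},{"linear":[0,0,0],"roll":0},{"linear":[0,0,0],"roll":0}]' | grep -E 'pos|ft'
python3 -m jog '[{"linear":[0,0,0.03],"roll":0},{"linear":[0,0,0.03],"roll":0},{"linear":[0,0,0],"roll":0},{"linear":[0,0,0],"roll":0}]' | grep -E 'pos|ft'
```

```text
position: [0.6168, 0.1689, -0.0034]
ft_force: [0.4, -0.1, -0.5]
position: [0.6165, 0.1689, -0.0062]
ft_force: [-0.9, -0.9, 0.3]
```

```bash
python3 -m jog '[{"linear":[0,0,0.03],"roll":0},{"linear":[0,0,0.03],"roll":0},{"linear":[0,0,0],"roll":0},{"linear":[0,0,0],"roll":0}]' | grep -E 'pos|ft'
```

```text
position: [0.6164, 0.1689, -0.0088]
ft_force: [-0.0, -0.3, 0.5]
```

```bash
python3 -m jog '[{"linear":[0,0,0.02],"roll":0},{"linear":[0,0,0],"roll":0},{"linear":[0,0,0],"roll":0}]' | grep -E 'pos|ft'
python3 -m jog '[{"linear":[0,0,0.02],"roll":0},{"linear":[0,0,0],"roll":0},{"linear":[0,0,0],"roll":0}]' | grep -E 'pos|ft'
```

```text
position: [0.6165, 0.1689, -0.0089]
ft_force: [-2.2, -0.8, 7.0]
position: [0.6165, 0.1689, -0.0089]
ft_force: [-4.1, -0.6, 12.5]
```

```bash
python3 -m jog '[{"linear":[0,0,-0.03],"roll":0},{"linear":[0,0,0],"roll":0},{"linear":[0,0,0],"roll":0}]' | grep -E 'pos|ft'
python3 -m jog '[{"linear":[0,0,0],"roll":0},{"linear":[0,0,0],"roll":0},{"linear":[0,0,0],"roll":0},{"linear":[0,0,0],"roll":0},{"linear":[0,0,0],"roll":0},{"linear":[0,0,0],"roll":0}]' -0.05
python3 - <<'E'
from h import *
w=optics.get_image("wrist")[:,:,::-1];sd=optics.get_image("side")[:,:,::-1]
cv2.imwrite("pics/g7.png",np.hstack([cv2.resize(w[180:330,160:350],(380,300)),cv2.resize(sd[220:310,130:235],(350,300))]))
E
```

```text
position: [0.6165, 0.1689, -0.0088]
ft_force: [-1.6, -0.5, 5.9]
time_s: 15.9
position: [0.6163, 0.1689, -0.0094]
tool_rot: [[-0.197, 0.98, -0.0], [0.98, 0.197, 0.0], [0.0, -0.0, -1.0]]
ft_force: [0.0, 0.9, 0.5]
grip_width: 0.0404
gripper_force: 0.0
```

View pics/g7.png

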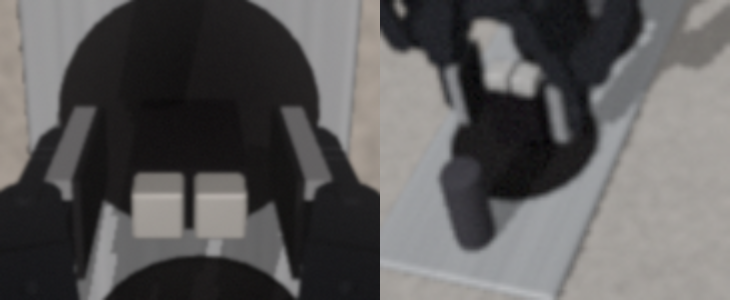

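The picture shows both cuvettes released, upright and side by side near the pad centre. My picture budget is now spent, so the rest goes by numbers. I raise and go over the small bottle.

```bash
python3 -m jog '[{"linear":[0,0,-0.1],"roll":0},{"linear":[0,0,-0.3],"roll":0},{"linear":[0,0,-0.6],"roll":0},{"linear":[0,0,-0.8],"roll":0},{"linear":[0,0,-0.9],"roll":0},{"linear":[0,0,-0.9],"roll":0},{"linear":[0,0,-0.8],"roll":0},{"linear":[0,0,-0.5],"roll":0},{"linear":[0,0,-0.3],"roll":0}]' | grep -E 'pos|ft'
python3 -m jog '[{"linear":[-0.2,-0.55,0],"roll":0},{"linear":[-0.3,-0.8,0],"roll":0},{"linear":[-0.3,-0.8,0],"roll":0},{"linear":[-0.3,-0.8,0],"roll":0},{"linear":[-0.3,-0.8,0],"roll":0},{"linear":[-0.2,-0.5,0],"roll":0},{"linear":[0,0,0],"roll":0},{"linear":[0,0,0],"roll":0},{"linear":[0,0,0],"roll":0}]' 1 | grep -E 'pos|ft|width'
cat >> h.py <<'E'
def look():
    s=env.observe();c=optics.calibration("wrist");im=optics.get_image("wrist")[:,:,::-1].copy()
    print(s['time_s'],s['position'].round(4),(s['tool_rot'][:2,:2]).round(3).tolist(),np.round(s['q'],0))
    return s,c,im,cv2.cvtColor(im,cv2.COLOR_BGR2HSV)
def caps(c,h,z):
    g=(h[...,1]<25)&(h[...,2]>125);b,l=blobs(g,60,4000)
    for i,a,ce,bb in b:
        ct=max(cv2.findContours((l==i).astype(np.uint8),0,1)[0],key=cv2.contourArea).reshape(-1,2).astype(np.float32)
        w=plane(c,ct,z)[:,:2].astype(np.float32);(x,y),r=cv2.minEnclosingCircle(w)
        print('white',a,ce.round(1),bb,'circle',round(x,4),round(y,4),'d',round(2*r,4),'cen',plane(c,[ce],z)[0,:2].round(4))
def amber(c,h,z):
    g=(h[...,0]<20)&(h[...,1]>110)&(h[...,2]>40);b,l=blobs(g,150,9000)
    for i,a,ce,bb in b: print('amber',a,ce.round(1),bb,plane(c,[ce],z)[0,:2].round(4))
def pads(c,h,rmax=384):
    m=h[...,2]<70;m[rmax:]=0;b,l=blobs(m,800,9000)
    for i,a,ce,bb in b:
        ct=max(cv2.findContours((l==i).astype(np.uint8),0,1)[0],key=cv2.contourArea).reshape(-1,2).astype(float)
        ct=ct[(ct[:,1]<rmax-3)&(ct[:,1]>2)]
        w=plane(c,ct,.009)[:,:2];A=np.c_[2*w,np.ones(len(w))];q=np.linalg.lstsq(A,(w**2).sum(1),rcond=None)[0]
        print('pad',bb,q[:2].round(4),np.sqrt(q[2]+q[0]**2+q[1]**2).round(4))
E
python3 - <<'E'
from h import *
s,c,im,h=look();caps(c,h,.058);amber(c,h,.02);pads(c,h,230)
E
```

```text
position: [0.6169, 0.169, 0.2035]
ft_force: [-0.2, 0.6, 0.4]
position: [0.463, 0.0728, 0.1995]
ft_force: [0.5, 0.6, -0.4]
grip_width: 0.0856
17.5 [0.463  0.0728 0.1995] [[-0.197, 0.98], [0.98, 0.197]] [ -6.  14.  87.   0.  79. -17.]
white 80 [419.6 107. ] [415 103  10   9] circle 0.6084 0.1673 d 0.0111 cen [0.6085 0.1674]
white 359 [252.4 171.6] [243 161  20  22] circle 0.4621 0.0728 d 0.0228 cen [0.462  0.0728]
white 427 [210.3 287.4] [198 277  25  22] circle 0.4412 -0.0704 d 0.0291 cen [ 0.4411 -0.0704]
white 428 [350.8 319. ] [344 294  17  46] circle 0.6066 -0.0787 d 0.0635 cen [ 0.6118 -0.0805]
amber 247 [252.5 157.3] [239 150  27  22] [0.4605 0.0806]
amber 867 [216.5 259.7] [197 242  35  43] [ 0.4415 -0.0554]
amber 258 [195.5 339.2] [183 332  31  19] [ 0.4332 -0.1803]
pad [373  72  64  66] [0.614  0.1689] 0.0322
pad [369 146  59  58] [0.635 0.091] 0.0345
```

The small cap measures 22.8 mm across at (0.4621, 0.0728), directly under the tool. I descend and grip.

```bash
python3 -m jog '[{"linear":[0,0,0.5],"roll":0},{"linear":[0,0,0.9],"roll":0},{"linear":[0,0,0.9],"roll":0},{"linear":[0,0,0.9],"roll":0},{"linear":[0,0,0.8],"roll":0},{"linear":[0,0,0.6],"roll":0},{"linear":[0,0,0.4],"roll":0},{"linear":[0,0,0.25],"roll":0},{"linear":[0,0,0.1],"roll":0},{"linear":[0,0,0],"roll":0},{"linear":[0,0,0],"roll":0}]' | grep -E 'pos|ft|width'
python3 -m jog '[{"linear":[0,0,0],"roll":0},{"linear":[0,0,0],"roll":0},{"linear":[0,0,0],"roll":0},{"linear":[0,0,0],"roll":0},{"linear":[0,0,0],"roll":0},{"linear":[0,0,0],"roll":0},{"linear":[0,0,0],"roll":0},{"linear":[0,0,0],"roll":0},{"linear":[0,0,0],"roll":0},{"linear":[0,0,0],"roll":0},{"linear":[0,0,0],"roll":0},{"linear":[0,0,0],"roll":0}]' -1 30
```

```text
position: [0.4629, 0.0729, -0.0151]
ft_force: [-0.1, 0.8, -0.3]
grip_width: 0.0854
time_s: 19.47
position: [0.4625, 0.0727, -0.0148]
tool_rot: [[-0.197, 0.98, 0.001], [0.98, 0.197, -0.0], [-0.0, 0.001, -1.0]]
ft_force: [-1.5, 0.9, 5.9]
grip_width: 0.0311
gripper_force: 29.4
```

```bash
python3 -m jog '[{"linear":[0,0,0],"roll":0},{"linear":[0,0,-0.1],"roll":0},{"linear":[0,0,-0.3],"roll":0},{"linear":[0,0,-0.5],"roll":0},{"linear":[0,0,-0.6],"roll":0},{"linear":[0,0,-0.5],"roll":0},{"linear":[0,0,-0.3],"roll":0},{"linear":[0,0,-0.2],"roll":0},{"linear":[0,0,0],"roll":0},{"linear":[0,0,0],"roll":0}]' -1 40
python3 -m jog '[{"linear":[-0.02,0.2,0],"roll":0},{"linear":[-0.04,0.4,0],"roll":0},{"linear":[-0.05,0.6,0],"roll":0},{"linear":[-0.06,0.7,0],"roll":0},{"linear":[-0.06,0.7,0],"roll":0},{"linear":[-0.06,0.6,0],"roll":0},{"linear":[-0.06,0.5,0],"roll":0},{"linear":[-0.05,0.4,0],"roll":0},{"linear":[-0.02,0.22,0],"roll":0},{"linear":[0,0,0],"roll":0},{"linear":[0,0,0],"roll":0}]' | grep -E 'pos|ft|width'
python3 - <<'E'
from h import *
s,c,im,h=look();z=s['position'][2]+.015+.058;caps(c,h,z);amber(c,h,z-.04)
caps(c,h,.054)
E
```

```text
time_s: 20.3
position: [0.4621, 0.0727, 0.0845]
tool_rot: [[-0.197, 0.98, -0.0], [0.98, 0.197, 0.0], [0.0, -0.0, -1.0]]
ft_force: [-0.8, -0.3, -0.8]
grip_width: 0.0306
gripper_force: 39.7
position: [0.6348, 0.0903, 0.0832]
ft_force: [-0.9, -0.3, 0.3]
grip_width: 0.0304
21.2167 [0.6348 0.0903 0.0832] [[-0.197, 0.98], [0.98, 0.197]] [ -2.  37.  69.  -0.  75. -14.]
white 255 [239.5  84.5] [232  77  16  16] circle 0.6159 0.1641 d 0.0064 cen [0.6159 0.1641]
white 252 [260.4  84.5] [253  77  16  16] circle 0.6219 0.1653 d 0.0062 cen [0.622  0.1654]
white 3188 [259.6 303.7] [223 272  76  66] circle 0.6404 0.0885 d 0.0351 cen [0.6372 0.0901]
amber 3155 [253.5 242. ] [218 209  72  78] [0.6338 0.0953]
amber 1755 [ 16.9 305.7] [  0 280  43  69] [0.5201 0.0354]
white 255 [239.5  84.5] [232  77  16  16] circle 0.6106 0.1673 d 0.0127 cen [0.6106 0.1674]
white 252 [260.4  84.5] [253  77  16  16] circle 0.6228 0.1698 d 0.0124 cen [0.623  0.1699]
white 3188 [259.6 303.7] [223 272  76  66] circle 0.6603 0.0137 d 0.071 cen [0.6539 0.017 ]
```

The small bottle is held over the second pad. The cuvettes stand at (0.6168, 0.1687), 12.4 mm apart, near their pad's centre. I lower it.

```bash
python3 -m jog '[{"linear":[0,0,0.2],"roll":0},{"linear":[0,0,0.4],"roll":0},{"linear":[0,0,0.5],"roll":0},{"linear":[0,0,0.5],"roll":0},{"linear":[0,0,0.3],"roll":0},{"linear":[0,0,0.15],"roll":0},{"linear":[0,0,0.1],"roll":0},{"linear":[0,0,0],"roll":0},{"linear":[0,0,0],"roll":0}]' | grep -E 'pos|ft'
python3 -m jog '[{"linear":[0,0,0.02],"roll":0},{"linear":[0,0,0.02],"roll":0},{"linear":[0,0,0.02],"roll":0},{"linear":[0,0,0],"roll":0},{"linear":[0,0,0],"roll":0}]' | grep -E 'pos|ft'
```

```text
position: [0.6354, 0.0902, -0.0005]
ft_force: [0.3, -0.1, 0.1]
position: [0.6351, 0.0902, -0.0036]
ft_force: [0.2, -0.2, -0.8]
```

```bash
python3 -m jog '[{"linear":[0,0,0.02],"roll":0},{"linear":[0,0,0.02],"roll":0},{"linear":[0,0,0],"roll":0}]' | grep -E 'pos|ft'
```

```text
position: [0.6349, 0.0902, -0.0055]
ft_force: [-0.5, 0.6, -0.9]
```

```bash
python3 -m jog '[{"linear":[0,0,0.02],"roll":0},{"linear":[0,0,0],"roll":0},{"linear":[0,0,0],"roll":0}]' | grep -E 'pos|ft'
python3 -m jog '[{"linear":[0,0,0.02],"roll":0},{"linear":[0,0,0],"roll":0},{"linear":[0,0,0],"roll":0}]' | grep -E 'pos|ft'
```

```text
position: [0.635, 0.0902, -0.0057]
ft_force: [-1.3, -0.4, 4.4]
position: [0.6351, 0.0902, -0.0057]
ft_force: [-5.8, 0.0, 9.2]
```

```bash
python3 -m jog '[{"linear":[0,0,-0.02],"roll":0},{"linear":[0,0,0],"roll":0},{"linear":[0,0,0],"roll":0},{"linear":[0,0,0],"roll":0},{"linear":[0,0,0],"roll":0},{"linear":[0,0,0],"roll":0},{"linear":[0,0,-0.1],"roll":0},{"linear":[0,0,-0.3],"roll":0},{"linear":[0,0,-0.6],"roll":0},{"linear":[0,0,-0.8],"roll":0},{"linear":[0,0,-0.9],"roll":0},{"linear":[0,0,-0.9],"roll":0}]' 0.4 | grep -E 'pos|ft|width'
python3 -m jog '[{"linear":[0,0,-0.9],"roll":0},{"linear":[0,0,-0.5],"roll":0},{"linear":[-0.2,-0.4,0],"roll":0},{"linear":[-0.4,-0.8,0],"roll":0},{"linear":[-0.4,-0.8,0],"roll":0},{"linear":[-0.4,-0.8,0],"roll":0},{"linear":[-0.4,-0.8,0],"roll":0},{"linear":[-0.4,-0.8,0],"roll":0},{"linear":[-0.4,-0.8,0],"roll":0},{"linear":[-0.12,-0.3,0],"roll":0},{"linear":[0,0,0],"roll":0},{"linear":[0,0,0],"roll":0}]' 1 | grep -E 'pos|ft|width'
python3 - <<'E'
from h import *
s,c,im,h=look();print('z.067');caps(c,h,.067);print('z.076');caps(c,h,.076);amber(c,h,.03);pads(c,h,230)
E
```

```text
position: [0.6347, 0.0902, 0.1406]
ft_force: [-0.4, 0.8, 0.9]
grip_width: 0.0599
position: [0.4412, -0.0599, 0.1949]
ft_force: [-0.1, 0.1, 0.3]
grip_width: 0.0856
25.1833 [ 0.4412 -0.0599  0.1949] [[-0.196, 0.981], [0.981, 0.196]] [-23.  12.  91.   0.  78. -34.]
z.067
white 557 [254.3 175.1] [241 162  27  27] circle 0.4424 -0.06 d 0.027 cen [ 0.4421 -0.06  ]
white 568 [225.8 316.1] [211 304  31  26] circle 0.4435 -0.2285 d 0.0356 cen [ 0.4425 -0.2274]
z.076
white 557 [254.3 175.1] [241 162  27  27] circle 0.4419 -0.0578 d 0.0262 cen [ 0.4417 -0.0579]
white 568 [225.8 316.1] [211 304  31  26] circle 0.443 -0.2213 d 0.0345 cen [ 0.4421 -0.2202]
amber 582 [472.7  55.1] [450  40  43  35] [0.6336 0.0941]
amber 502 [254.  157.5] [236 145  37  35] [ 0.4399 -0.0495]
amber 1646 [230.6 279.3] [207 254  43  60] [ 0.4412 -0.203 ]
pad [426  25  68  72] [0.6332 0.0891] 0.0333
pad [413 108  64  63] [0.6494 0.0087] 0.0349
pad [401 177  60  53] [ 0.6612 -0.0682] 0.0347
```

The medium cap is at (0.4419, −0.0578). Pads 3 and 4 from the post are at (0.6495, 0.0086) and (0.6612, −0.0682). I grip the medium bottle.

```bash
python3 -m jog '[{"linear":[0.05,0.02,0.5],"roll":0},{"linear":[0,0,0.9],"roll":0},{"linear":[0,0,0.9],"roll":0},{"linear":[0,0,0.9],"roll":0},{"linear":[0,0,0.8],"roll":0},{"linear":[0,0,0.5],"roll":0},{"linear":[0,0,0.3],"roll":0},{"linear":[0,0,0.15],"roll":0},{"linear":[0,0,0.05],"roll":0},{"linear":[0,0,0],"roll":0},{"linear":[0,0,0],"roll":0}]' | grep -E 'pos|ft|width'
python3 -m jog '[{"linear":[0,0,0],"roll":0},{"linear":[0,0,0],"roll":0},{"linear":[0,0,0],"roll":0},{"linear":[0,0,0],"roll":0},{"linear":[0,0,0],"roll":0},{"linear":[0,0,0],"roll":0},{"linear":[0,0,0],"roll":0},{"linear":[0,0,0],"roll":0},{"linear":[0,0,0],"roll":0},{"linear":[0,0,0],"roll":0},{"linear":[0,0,0],"roll":0},{"linear":[0,0,0],"roll":0}]' -1 30
```

```text
position: [0.4419, -0.0576, -0.0055]
ft_force: [0.6, 0.2, 0.4]
grip_width: 0.0856
time_s: 27.15
position: [0.4413, -0.0577, -0.0056]
tool_rot: [[-0.197, 0.98, 0.001], [0.98, 0.197, -0.0], [-0.0, 0.001, -1.0]]
ft_force: [-1.3, 0.5, 4.8]
grip_width: 0.0392
gripper_force: 29.7
```

```bash
python3 -m jog '[{"linear":[0,0,0],"roll":0},{"linear":[0,0,-0.1],"roll":0},{"linear":[0,0,-0.3],"roll":0},{"linear":[0,0,-0.5],"roll":0},{"linear":[0,0,-0.6],"roll":0},{"linear":[0,0,-0.5],"roll":0},{"linear":[0,0,-0.3],"roll":0},{"linear":[0,0,-0.2],"roll":0},{"linear":[0,0,0],"roll":0},{"linear":[0,0,0],"roll":0}]' -1 45 | grep -E 'pos|ft|width|gripper'
python3 -m jog '[{"linear":[0.02,0.2,0],"roll":0},{"linear":[0.05,0.5,0],"roll":0},{"linear":[0.08,0.7,0],"roll":0},{"linear":[0.09,0.8,0],"roll":0},{"linear":[0.09,0.8,0],"roll":0},{"linear":[0.09,0.8,0],"roll":0},{"linear":[0.08,0.7,0],"roll":0},{"linear":[0.07,0.5,0],"roll":0},{"linear":[0.03,0.3,0],"roll":0},{"linear":[0,0.13,0],"roll":0},{"linear":[0,0,0],"roll":0},{"linear":[0,0,0],"roll":0}]' | grep -E 'pos|ft|width'
```

```text
position: [0.4409, -0.0576, 0.0937]
ft_force: [0.1, 1.6, -1.3]
grip_width: 0.0388
gripper_force: 45.4
position: [0.6488, 0.0087, 0.093]
ft_force: [0.2, -0.3, -0.8]
grip_width: 0.0388
```

Contact is expected at TCP z ≈ 0.0034, so I lower about 2.15 units and then feel for it.

```bash
python3 -m jog '[{"linear":[0,0,0.2],"roll":0},{"linear":[0,0,0.4],"roll":0},{"linear":[0,0,0.5],"roll":0},{"linear":[0,0,0.5],"roll":0},{"linear":[0,0,0.3],"roll":0},{"linear":[0,0,0.15],"roll":0},{"linear":[0,0,0.1],"roll":0},{"linear":[0,0,0.04],"roll":0},{"linear":[0,0,0],"roll":0},{"linear":[0,0,0],"roll":0}]' | grep -E 'pos|ft'
python3 -m jog '[{"linear":[0,0,0.02],"roll":0},{"linear":[0,0,0.02],"roll":0},{"linear":[0,0,0],"roll":0},{"linear":[0,0,0],"roll":0}]' | grep -E 'pos|ft'
```

```text
position: [0.6498, 0.0086, 0.0072]
ft_force: [-0.2, -0.2, -0.1]
position: [0.6494, 0.0087, 0.0049]
ft_force: [-0.2, -0.2, -0.2]
```

```bash
python3 -m jog '[{"linear":[0,0,0.02],"roll":0},{"linear":[0,0,0],"roll":0},{"linear":[0,0,0],"roll":0}]' | grep -E 'pos|ft'
```

```text
position: [0.6493, 0.0086, 0.0039]
ft_force: [0.2, 0.5, -1.3]
```

```bash
python3 -m jog '[{"linear":[0,0,0.02],"roll":0},{"linear":[0,0,0],"roll":0},{"linear":[0,0,0],"roll":0}]' | grep -E 'pos|ft'
python3 -m jog '[{"linear":[0,0,0.01],"roll":0},{"linear":[0,0,0],"roll":0},{"linear":[0,0,0],"roll":0}]' | grep -E 'pos|ft'
```

```text
position: [0.6494, 0.0087, 0.0036]
ft_force: [-1.9, 0.2, 3.8]
position: [0.6495, 0.0086, 0.0036]
ft_force: [-3.5, -0.4, 7.8]
```

```bash
python3 -m jog '[{"linear":[0,0,-0.02],"roll":0},{"linear":[0,0,0],"roll":0},{"linear":[0,0,0],"roll":0},{"linear":[0,0,0],"roll":0},{"linear":[0,0,0],"roll":0},{"linear":[0,0,0],"roll":0},{"linear":[0,0,-0.1],"roll":0},{"linear":[0,0,-0.3],"roll":0},{"linear":[0,0,-0.6],"roll":0},{"linear":[0,0,-0.8],"roll":0},{"linear":[0,0,-0.9],"roll":0},{"linear":[0,0,-0.9],"roll":0}]' 0.6 | grep -E 'pos|ft|width'
python3 -m jog '[{"linear":[0,0,-0.9],"roll":0},{"linear":[0,0,-0.5],"roll":0},{"linear":[-0.3,-0.4,0],"roll":0},{"linear":[-0.5,-0.7,0],"roll":0},{"linear":[-0.5,-0.7,0],"roll":0},{"linear":[-0.5,-0.7,0],"roll":0},{"linear":[-0.5,-0.75,0],"roll":0},{"linear":[-0.5,-0.75,0],"roll":0},{"linear":[-0.5,-0.75,0],"roll":0},{"linear":[-0.5,-0.75,0],"roll":0},{"linear":[-0.3,-0.5,0],"roll":0},{"linear":[-0.1,-0.15,0],"roll":0}]' 1 | grep -E 'pos|ft|width'
python3 -m jog '[{"linear":[0,0,0],"roll":0},{"linear":[0,0,0],"roll":0},{"linear":[0,0,0],"roll":0}]' | grep pos
python3 - <<'E'
from h import *
s,c,im,h=look();caps(c,h,.096);amber(c,h,.04);pads(c,h,230);print(tomove([.6612,-.0682,0],s['position'],s['tool_rot']))
E
```

```text
position: [0.649, 0.0087, 0.1502]
ft_force: [0.5, -0.7, -0.6]
grip_width: 0.0686
position: [0.4393, -0.2063, 0.2048]
ft_force: [0.9, -0.1, 0.1]
grip_width: 0.0852
position: [0.442, -0.2037, 0.2038]
33.15 [ 0.442  -0.2037  0.2038] [[-0.198, 0.98], [0.98, 0.198]] [-39.  15.  84.   0.  81. -50.]
white 667 [251.8 178.5] [236 165  34  30] circle 0.4411 -0.2051 d 0.0313 cen [ 0.4402 -0.2026]
amber 889 [252.8 160.1] [229 143  48  48] [ 0.4398 -0.1961]
pad [455   0  57  42] [0.6478 0.0012] 0.0302
pad [439  47  66  68] [ 0.6612 -0.0681] 0.0352
[2.23775018 6.03881692 5.09811316]
```

The large bottle is at (0.441, −0.204) under the tool. I descend to about z = 0.003 and grip.

```bash
python3 -m jog '[{"linear":[0,0,0.5],"roll":0},{"linear":[0,0,0.9],"roll":0},{"linear":[0,0,0.9],"roll":0},{"linear":[0,0,0.9],"roll":0},{"linear":[0,0,0.8],"roll":0},{"linear":[0,0,0.5],"roll":0},{"linear":[0,0,0.3],"roll":0},{"linear":[0,0,0.15],"roll":0},{"linear":[0,0,0.05],"roll":0},{"linear":[0,0,0],"roll":0},{"linear":[0,0,0],"roll":0}]' | grep -E 'pos|ft|width'
python3 -m jog '[{"linear":[0,0,0],"roll":0},{"linear":[0,0,0],"roll":0},{"linear":[0,0,0],"roll":0},{"linear":[0,0,0],"roll":0},{"linear":[0,0,0],"roll":0},{"linear":[0,0,0],"roll":0},{"linear":[0,0,0],"roll":0},{"linear":[0,0,0],"roll":0},{"linear":[0,0,0],"roll":0},{"linear":[0,0,0],"roll":0},{"linear":[0,0,0],"roll":0},{"linear":[0,0,0],"roll":0}]' -1 40
```

```text
position: [0.4419, -0.2046, 0.0043]
ft_force: [-0.7, -0.9, 0.1]
grip_width: 0.0855
time_s: 35.12
position: [0.4414, -0.2046, 0.0042]
tool_rot: [[-0.197, 0.98, 0.001], [0.98, 0.197, -0.001], [-0.001, 0.001, -1.0]]
ft_force: [-1.1, 1.6, 4.9]
grip_width: 0.0492
gripper_force: 40.9
```

```bash
python3 -m jog '[{"linear":[0,0,0],"roll":0},{"linear":[0,0,-0.1],"roll":0},{"linear":[0,0,-0.3],"roll":0},{"linear":[0,0,-0.5],"roll":0},{"linear":[0,0,-0.6],"roll":0},{"linear":[0,0,-0.5],"roll":0},{"linear":[0,0,-0.3],"roll":0},{"linear":[0,0,-0.2],"roll":0},{"linear":[0,0,0],"roll":0},{"linear":[0,0,0],"roll":0}]' -1 60 | grep -E 'pos|ft|width|gripper'
python3 -m jog '[{"linear":[0.08,0.2,0],"roll":0},{"linear":[0.15,0.4,0],"roll":0},{"linear":[0.22,0.6,0],"roll":0},{"linear":[0.25,0.7,0],"roll":0},{"linear":[0.3,0.8,0],"roll":0},{"linear":[0.3,0.8,0],"roll":0},{"linear":[0.3,0.8,0],"roll":0},{"linear":[0.25,0.66,0],"roll":0},{"linear":[0.2,0.5,0],"roll":0},{"linear":[0.15,0.4,0],"roll":0},{"linear":[0.06,0.2,0],"roll":0},{"linear":[0,0,0],"roll":0}]' | grep -E 'pos|ft|width'
python3 -m jog '[{"linear":[0,0,0],"roll":0},{"linear":[0,0,0],"roll":0}]' | grep -E 'pos|ft'
```

```text
position: [0.441, -0.2044, 0.1033]
ft_force: [-0.4, 0.1, -1.8]
grip_width: 0.0489
gripper_force: 62.1
position: [0.6618, -0.0668, 0.1019]
ft_force: [0.6, -0.6, -1.8]
grip_width: 0.0489
position: [0.6603, -0.0687, 0.1031]
ft_force: [-0.5, -0.7, -1.9]
```

Contact is expected at z ≈ 0.013, so I go down 2.15 units first.

```bash
python3 -m jog '[{"linear":[0,0.02,0.2],"roll":0},{"linear":[0,0,0.4],"roll":0},{"linear":[0,0,0.5],"roll":0},{"linear":[0,0,0.5],"roll":0},{"linear":[0,0,0.3],"roll":0},{"linear":[0,0,0.15],"roll":0},{"linear":[0,0,0.1],"roll":0},{"linear":[0,0,0.02],"roll":0},{"linear":[0,0,0],"roll":0},{"linear":[0,0,0],"roll":0}]' | grep -E 'pos|ft'
python3 -m jog '[{"linear":[0,0,0.02],"roll":0},{"linear":[0,0,0.02],"roll":0},{"linear":[0,0,0],"roll":0},{"linear":[0,0,0],"roll":0}]' | grep -E 'pos|ft'
```

```text
position: [0.6624, -0.0681, 0.0177]
ft_force: [-0.1, -0.4, -1.3]
position: [0.6619, -0.068, 0.0152]
ft_force: [-1.1, -0.3, -2.3]
```

```bash
python3 -m jog '[{"linear":[0,0,0.02],"roll":0},{"linear":[0,0,0],"roll":0},{"linear":[0,0,0],"roll":0}]' | grep -E 'pos|ft'
```

```text
position: [0.6618, -0.068, 0.0143]
ft_force: [0.6, -0.4, -1.6]
```

```bash
python3 -m jog '[{"linear":[0,0,0.02],"roll":0},{"linear":[0,0,0],"roll":0},{"linear":[0,0,0],"roll":0}]' | grep -E 'pos|ft'
python3 -m jog '[{"linear":[0,0,0.02],"roll":0},{"linear":[0,0,0],"roll":0},{"linear":[0,0,0],"roll":0}]' | grep -E 'pos|ft'
```

```text
position: [0.6619, -0.068, 0.0135]
ft_force: [-0.4, -1.0, -0.9]
position: [0.6619, -0.068, 0.0134]
ft_force: [-1.8, 1.0, 5.1]
```

```bash
python3 -m jog '[{"linear":[0,0,-0.01],"roll":0},{"linear":[0,0,0],"roll":0},{"linear":[0,0,0],"roll":0},{"linear":[0,0,0],"roll":0},{"linear":[0,0,0],"roll":0},{"linear":[0,0,0],"roll":0},{"linear":[0,0,-0.1],"roll":0},{"linear":[0,0,-0.3],"roll":0},{"linear":[0,0,-0.6],"roll":0},{"linear":[0,0,-0.8],"roll":0},{"linear":[0,0,-0.9],"roll":0},{"linear":[0,0,-0.9],"roll":0}]' 0.9 | grep -E 'pos|ft|width'
python3 -m jog '[{"linear":[0,0,-0.9],"roll":0},{"linear":[0,0,-0.7],"roll":0},{"linear":[0,-0.4,-0.3],"roll":0},{"linear":[0,-0.8,0],"roll":0},{"linear":[0,-0.8,0],"roll":0},{"linear":[0,-0.5,0],"roll":0},{"linear":[0,0,0],"roll":0},{"linear":[0,0,0],"roll":0},{"linear":[0,0,0],"roll":0}]' | grep -E 'pos|ft|width'
python3 - <<'E'
from h import *
s,c,im,h=look()
for z in(.054,.067,.085,.105):print(z);caps(c,h,z)
amber(c,h,.03)
for n in("side","scene"):
    im=optics.get_image(n)[:,:,::-1].copy();c=optics.calibration(n);h=cv2.cvtColor(im,cv2.COLOR_BGR2HSV);print(n)
    g=(h[...,0]<20)&(h[...,1]>100)&(h[...,2]>40);b,l=blobs(g,100,3000)
    for i,a,ce,bb in b:
        print(a,ce.round(1),bb,[plane(c,[ce],z)[0,:2].round(3).tolist() for z in(.027,.035,.044)])
E
```

```text
position: [0.6616, -0.0679, 0.1598]
ft_force: [0.6, -0.9, 1.1]
grip_width: 0.0811
position: [0.5644, -0.0877, 0.234]
ft_force: [0.4, -0.2, -0.2]
grip_width: 0.0816
40.7833 [ 0.5644 -0.0877  0.234 ] [[-0.197, 0.98], [0.98, 0.197]] [-21.  23.  67.   0.  90. -32.]
0.054
white 1738 [308.2  75.3] [300   0  22 186] circle 0.6073 -0.0071 d 0.191 cen [0.6025 0.0174]
white 263 [361.8   5.9] [352   0  22  15] circle 0.6387 0.094 d 0.0215 cen [0.6391 0.0911]
white 1441 [363.2  78.8] [345   0  37 151] circle 0.669 0.0261 d 0.1499 cen [0.6607 0.0254]
white 99 [352.3 127.2] [347 119  10  17] circle 0.6659 -0.0248 d 0.0177 cen [ 0.6636 -0.0254]
white 856 [354.6 175.8] [338 160  34  33] circle 0.6821 -0.0783 d 0.0397 cen [ 0.6819 -0.0782]
0.067
white 1738 [308.2  75.3] [300   0  22 186] circle 0.6052 -0.0074 d 0.1839 cen [0.6006 0.0161]
white 263 [361.8   5.9] [352   0  22  15] circle 0.6354 0.0899 d 0.0207 cen [0.6358 0.0871]
white 1441 [363.2  78.8] [345   0  37 151] circle 0.6646 0.0245 d 0.1443 cen [0.6566 0.0239]
white 99 [352.3 127.2] [347 119  10  17] circle 0.6617 -0.0245 d 0.017 cen [ 0.659
[... 883 characters left out ...]
2] [347 119  10  17] circle 0.6487 -0.0238 d 0.0151 cen [ 0.6471 -0.0242]
white 856 [354.6 175.8] [338 160  34  33] circle 0.663 -0.0693 d 0.0338 cen [ 0.6628 -0.0693]
amber 383 [345.3  15.5] [333   0  35  28] [0.6305 0.0862]
amber 703 [337.4  92.8] [323  74  40  40] [0.6436 0.008 ]
amber 1205 [332.8 158.1] [313 139  56  53] [ 0.6586 -0.0662]
side
1287 [212.3 174. ] [194 143  37  62] [[0.661, -0.044], [0.655, -0.034], [0.648, -0.023]]
395 [188.2 221. ] [179 207  20  27] [[0.631, 0.096], [0.626, 0.103], [0.62, 0.111]]
scene
153 [297.7 208. ] [287 199  23  15] [[0.643, 0.025], [0.646, 0.019], [0.649, 0.013]]
768 [276.7 249.6] [264 224  33  45] [[0.66, -0.068], [0.663, -0.072], [0.665, -0.077]]
```

The large bottle is at (0.663, −0.069) and the other two bodies are upright in line. One last look from nearer the post end to confirm the small and medium bottles and the cuvettes.

```bash
python3 -m jog '[{"linear":[0.4,0,0],"roll":0},{"linear":[0.8,0,0],"roll":0},{"linear":[0.8,0,0],"roll":0},{"linear":[0.8,0,0],"roll":0},{"linear":[0.4,0,0],"roll":0},{"linear":[0,0,0],"roll":0},{"linear":[0,0,0],"roll":0},{"linear":[0,0,0],"roll":0}]' | grep -E 'pos'
python3 - <<'E'
from h import *
s,c,im,h=look();amber(c,h,.03)
T=np.linalg.inv(c['T'])
for nm,X,r in(("cuv",(.6165,.169,.054),.03),("small",(.6353,.0906,.067),.02),("med",(.6495,.0086,.085),.022)):
    p=cv2.projectPoints(np.array([X]),cv2.Rodrigues(T[:3,:3])[0],T[:3,3],K(c),np.array(c['D']))[0].ravel()
    R=int(r*400/.36/1.1);x,y=p.astype(int);sub=np.zeros(h.shape[:2],np.uint8);cv2.circle(sub,(x,y),R,1,-1)
    g=(h[...,1]<25)&(h[...,2]>120)&(sub>0);b,l=blobs(g,30,4000)
    for i,a,ce,bb in b:print(nm,p.round(1),a,ce.round(1),bb,plane(c,[ce],X[2])[0,:2].round(4))
    print(h[y,x],h[y-R,x])
E
```

```text
position: [0.5389, 0.0377, 0.233]
41.6 [0.5389 0.0377 0.233 ] [[-0.197, 0.98], [0.98, 0.197]] [ -9.  20.  72.  -0.  88. -20.]
amber 391 [336.7 130.2] [326 119  31  30] [0.628  0.0925]
amber 784 [333.  196.6] [317 181  41  42] [0.6458 0.0121]
amber 1259 [325.3 255.3] [308 233  35  59] [ 0.6575 -0.069 ]
cuv [351.7  56.9] 471 [370.3  50.9] [348  26  32  58] [0.6337 0.1783]
cuv [351.7  56.9] 75 [345.7  57.8] [342  54   9   9] [0.6106 0.1669]
cuv [351.7  56.9] 74 [357.9  57.8] [354  54   9   9] [0.623  0.1694]
[15 16 93] [135   4 127]
small [351.6 136.6] 322 [351.3 136.7] [342 127  20  20] [0.635  0.0905]
small [351.6 136.6] 151 [364.5 143.4] [353 126  18  30] [0.6511 0.0864]
[ 17  17 138] [30 16 31]
med [347.8 215.4] 682 [350.4 218. ] [336 197  28  40] [0.6532 0.0063]
[ 17  17 137] [ 12 193  86]
```

All samples are on their pads within about 3 mm and the robot is clear, so I hand the job in.

```bash
python3 -c "
from rig import env
print(env.close_job())"
```

```text
the job is handed in; nothing more can be done
None
```

Job handed in at about 42 s: counted from the post, the cuvette pair and then the small, medium and large bottles each measured within about 4 mm of their pad centres and nothing tipped over; an early, too-high grip opened the gap between the cuvettes to about 6 mm (centres 19 mm apart, limit 30 mm) before they were lifted together.

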